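Clear the broken fretwork plaque from the carving board

ROBOT

A 7-joint arm with a two-finger parallel gripper is mounted at the origin on the work surface. World frame = base frame: x ahead of the robot, y to its left, z up, the work surface at z = 0. Lengths are in m, angles in rad, forces in N, time in s.
With the tool pointing down it reaches from about 0.35 to 0.9 m from the base axis. Payload 8.1 kg.
Tool frame: the origin (TCP) lies midway between the tips of the shut fingers; the grasp point (between the pads) lies arm.grasp_offset behind it (arm.grasp_offset is the distance from the TCP to the grasp point, in m); z points along the fingers, y is the line along which they close (so a half turn about z gives the same grasp; the last joint's range is limited). The gripper opens to 92 mm and grips with 3 to 60 N. Pads are 19 mm wide; open, the fingers measure 130 mm over their backs; the gripper's body (75 mm by 190 mm) begins 47 mm behind the grasp point.
Start: joints at [1.221, 0.434, 0.025, 1.573, -0.012, 1.134, -0.075], TCP at [0.153, -0.606, 0.227] pointing down, gripper open.
Joint ranges: [-2.62, 2.62], [-0.44, 2.09], [-1.27, 1.32], [0.08, 2.57], [-1.32, 4.46], [0.12, 2], [-2.74, 2.74]. Speed limits (rad/s): [2.22, 2.22, 3.01, 3.01, 3.14, 3.14, 3.14].

INTERFACE

Orientations are given as a rotation vector (axis times angle).
In Python, from cell import observe, imaging, arm gives the robot as it stands.
- The arm moves only by the tool apply_moves, never from a script. Its argument "commands" is a list of rows, each a list of 5 numbers: the opening in per cent of the stroke, from 0 (shut) to 100 (fully open), then the shift along the world's x, y, z in units of 0.06 m (1.0 is 0.06 m), then the turn about the world's z in units of 0.5 rad (1.0 is 0.5 rad). A call has 1 to 12 rows; each row shifts and turns the commanded pose from where the row before left it; what a row does not reach is not made up. A row lasts 1/8 s, in which the tool goes at most 62.5 mm and 10.7 degrees, less where a joint would pass 70% of its speed; a pose out of reach is approached as far as the arm can. A call with a number of a shift or a turn outside -1 to 1 is refused whole. A call with a gripper value outside its range is refused whole. The fingers move at their own pace and stop on an object; "newtons" is the grip in N (left out, the last holds). Time passes only in rows, so rows that do not move let the fingers close. It gives the time, the measured TCP pose, the force, the opening and the grip force at its end, in the units of the state.
- observe(): the state, without advancing time (a new reading comes with each control period).
- imaging.get_image(name): name is "scene" or "top"; returns (picture, depth): 420x560x3 uint8, red, green, blue; 420x560 float32, m along the optical axis (not along the pixel's ray), 0 where there is no reading.
- imaging.camera_params(name): a dict with "camera_matrix" (3x3 intrinsics, pixels), "origin" and "rotation" of the camera in the world. Camera axes: x right, y up, looking along -z (the intrinsics and any distortion apply to the point x, -y, -z); pixel columns grow to the right and rows downward; lengths in m; the calibration is good to about 2 mm. A picture is of the moment at which its call begins. camera_params takes no time and is no camera call.
- arm.sign_off(): hands the job in; it is judged then, once.
The state is a dict: "clock": time; "joints": joint angles; "dq": joint speeds; "joint_efforts": joint torques, N m; "position": TCP position; "ee_rot": TCP orientation; "force": force on the tool from outside, world axes, zero at the start; "ft_torque": the same for the moment, N m; "width": opening from 0.0 (shut) to 1.0 (fully open); "gripper_force": force on a finger pad.
Only numpy, scipy, OpenCV 4.12 (cv2) and the standard library are available. Lean on these libraries where they do the work, as an engineer would, in place of code of your own. Each camera call takes 0.05 s, during which the arm holds its last target. There are 200 camera calls.

TASK

One of the three fretwork plaques clamped on the carving board has lost a corner. Slide the clamp bar fully back by its black knob, take the broken plaque off and drop it into the wooden reject crate so that it lies flat on the crate floor beside the old reject, the same face up and its long side running straight across the crate like that one's. Then slide the clamp bar fully home again; leave the two whole plaques where they lie.

Things in the scene. Friction and masses are not known exactly. Their poses are not given: they have to be found in the camera images.
- board: Fixed wooden carving board, 270 (its x) x 360 mm (its y), top 25 mm above the table. Origin on the table 105 mm from its near edge, x away from the robot at yaw 0, z up. Fence 16 mm high, its face at x = -46 mm; three plaques, centres at about x = 0, y = -110, 0, 110 mm, lengths along x, gaps 50 mm; then the clamp bar; a fixed batten 34 mm high at x = 141 to 163 mm. A pencil lies before the fence.
- clamp (a joint): Clamp bar position (m) along the board's x: 0 fully home, 0.045 fully back. Bar 360 mm long along the board's y, 30 mm wide, top 56 mm above the table. Its steel lip, 46.5 to 54.5 mm above the table, overlaps the plaques' far ends by about 10 mm at 0, 2.5 mm above them: they cannot be lifted out until the bar is back. Stays where left; about 2 N moves it.
- clamp_knob (a point): Centre of the black knob on the middle of the clamp bar: an upright cylinder of 26 mm diameter and 28 mm height, from 64 to 92 mm above the table, on a neck of 16 mm diameter and 8 mm height. The point is at 78 mm. Axes as the board's; moves with the bar.
- reject: The broken plaque: pale wood, an open knot of bars 84 mm (its x) x 60 mm (its y) x 18 mm thick, on the board in any of the three places. The corner loop (24 x 25 mm) at its -x, +y corner (beside the fence) is missing. Origin at the middle of its underside, z up. Its sides at y = -30 and 30 mm are solid and parallel for 18 mm either way from the middle: grip there, across y.
- whole_a: Whole plaque, same 84 x 60 x 18 mm knot with all four corner loops. Origin at the middle of its underside, x along its length.
- whole_b: The other whole plaque, alike.
- crate: Open wooden reject crate fixed on the table, outside 226 mm (its x) by 116 mm (its y) by 60 mm high, walls and floor 8 mm, so inside 210 by 100 mm. Origin at the centre of its underside, z up. The old reject lies at its -x end, around x = -70 mm; the rest of the floor, x = -35 to 105 mm, is free.
- old_reject: The old reject in the crate: the same knot with two corner loops missing, its 84 mm length across the crate (along the crate's y). Origin at the middle of its underside, x along its length.

How it is judged:
By the outcome, as a careful person would: the job done as asked, in the order asked, and still so for the second after the job is handed in, with the robot touching nothing.
It also fails if it takes over 56 s, if anything falls off the work surface, if the arm or the gripper's body presses on something with over 40 N, if the wrist force passes 120 N, or if a joint passes its speed limit or range.

## Working session

There is one attempt and no reset: what is moved stays moved. The work goes in short steps, Python scripts to look and compute and a tool call to move; the robot and the scene stay as the last step left them, time stands still between calls to the robot, and variables do not carry over. Pictures are saved under pics/ and viewed, at most 10 in all, crops included, and the job is handed in when it is done.

Besides the shell and the picture viewer there is one more tool, called after "Emit:" by a JSON object that holds its "method" and its "body". apply_moves: Moves the arm, as the interface text tells. Its arguments: {"type":"object","properties":{"commands":{"type":"array"},"newtons":{"type":"number"}},"required":["commands"]}

```bash
mkdir -p pics; ls; cat > h.py <<'E'
import numpy as np, cv2
from cell import observe, imaging, arm
def grab(n,fn=None):
    im,d=imaging.get_image(n)
    if fn: cv2.imwrite('pics/'+fn,im[:,:,::-1])
    return im,d
def cloud(n,d):
    p=imaging.camera_params(n);K=np.array(p['camera_matrix']);R=np.array(p['rotation']);o=np.array(p['origin'])
    if R.shape!=(3,3): R=cv2.Rodrigues(R)[0]
    v,u=np.mgrid[:d.shape[0],:d.shape[1]]
    x=(u-K[0,2])/K[0,0]*d;y=(v-K[1,2])/K[1,1]*d
    P=np.stack([x,-y,-d],-1)@R.T+o
    P[d==0]=np.nan
    return P
E
python3 - <<'E'
from h import *
for n in('top','scene'):
    im,d=grab(n,n+'0.png');np.savez(''+n+'0.npz',im=im,d=d)
    print(imaging.camera_params(n))
s=observe();print(s,arm.grasp_offset)
E
```

```text
pics
{'camera_matrix': array([[441.61000992,   0.        , 270.31090447],
       [  0.        , 441.61000992, 210.07860282],
       [  0.        ,   0.        ,   1.        ]]), 'origin': array([ 0.41867007, -0.0052845 ,  1.14863122]), 'rotation': array([ 0.05042407, -0.05799315, -1.5989091 ])}
{'camera_matrix': array([[416.33955317,   0.        , 281.78831316],
       [  0.        , 416.33955317, 205.90918761],
       [  0.        ,   0.        ,   1.        ]]), 'origin': array([ 1.12853773, -0.17413805,  0.82078133]), 'rotation': array([0.61657838, 0.44955519, 1.25806439])}
{'clock': 0.1, 'joints': array([ 1.22138556,  0.43516945,  0.02499203,  1.57398984, -0.01159407,
        1.13399238, -0.07507525]), 'dq': array([ 0.00100137,  0.00104467,  0.00195617, -0.00218242, -0.00043426,
       -0.00093427,  0.00120552]), 'joint_efforts': array([ 2.72620964e-03, -6.69139409e+01,  9.87884179e-01, -3.15149081e+01,
       -6.05218252e-02,  3.73431633e-02,  7.22767527e-05]), 'position': array([ 0.15252275, -0.60564127,  0.22601992]), 'ee_rot': array([-3.11634458e+00, -3.86445005e-01,  4.93530016e-04]), 'force': array([-0.5129648 ,  0.6226685 , -0.54853954]), 'ft_torque': array([-0.016805  , -0.01468226,  0.00057216]), 'gripper_force': 0.0, 'width': 0.9998096304031319} 0.0188
```

View pics/top0.png

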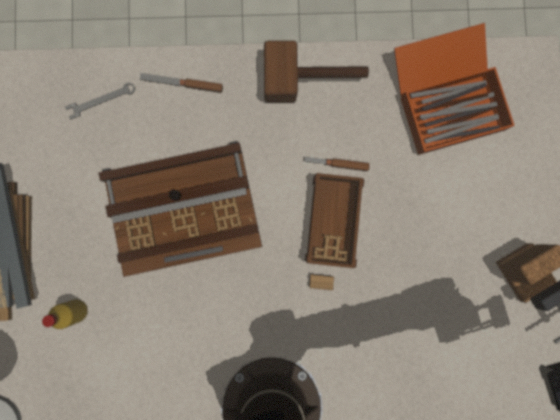

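View pics/scene0.png

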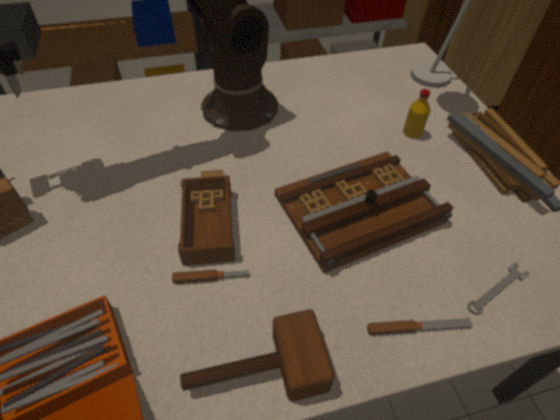

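The top view shows the board around (180,208) with the knob at (175,195), and the crate at (335,220) with the old reject at its near end, around (332,247). Next I'll rectify both for detail.

```bash
cat >> h.py <<'E'
def project(n,P):
    p=imaging.camera_params(n);K=np.array(p['camera_matrix']);R=cv2.Rodrigues(np.array(p['rotation']))[0]
    q=(np.asarray(P,float)-p['origin'])@R; q=q*[1,-1,-1]
    return (q[...,:2]/q[...,2:])*[K[0,0],K[1,1]]+K[:2,2]
def ortho(n,im,x0,x1,y0,y1,z,res):
    # rows: x decreasing; cols: y decreasing
    xs=np.arange(x1,x0,-res);ys=np.arange(y1,y0,-res)
    X,Y=np.meshgrid(xs,ys,indexing='ij')
    uv=project(n,np.stack([X,Y,np.full_like(X,z)],-1)).astype(np.float32)
    return cv2.remap(im,uv[...,0],uv[...,1],cv2.INTER_CUBIC)
E
python3 - <<'E'
from h import *
f=np.load('top0.npz');im,d=f['im'],f['d'];P=cloud('top',d)
for uv in [(175,195),(180,222),(335,200),(335,247),(103,175),(240,150),(260,245),(124,270),(313,178),(360,178),(308,263),(354,265)]: print(uv,P[uv[1],uv[0]].round(4))
o=ortho('top',im,.26,.62,-.22,.46,.043,.00085) 
print(o.shape);cv2.imwrite('pics/ortho.png',o[:,:,::-1])
E
```

```text
(175, 195) [0.5342 0.2163 0.0924]
(180, 222) [0.4722 0.2189 0.0241]
(335, 200) [ 0.5187 -0.1807  0.0062]
(335, 247) [ 0.3974 -0.1729  0.0269]
(103, 175) [0.5921 0.3996 0.0634]
(240, 150) [0.6457 0.0596 0.0608]
(260, 245) [0.4079 0.0169 0.0241]
(124, 270) [0.355  0.3619 0.0242]
(313, 178) [ 0.5774 -0.1252  0.0096]
(360, 178) [ 0.5669 -0.2365  0.0613]
(308, 263) [ 0.3611 -0.0998  0.0643]
(354, 265) [ 0.3528 -0.2125  0.0615]
(424, 801, 3)
```

View pics/ortho.png

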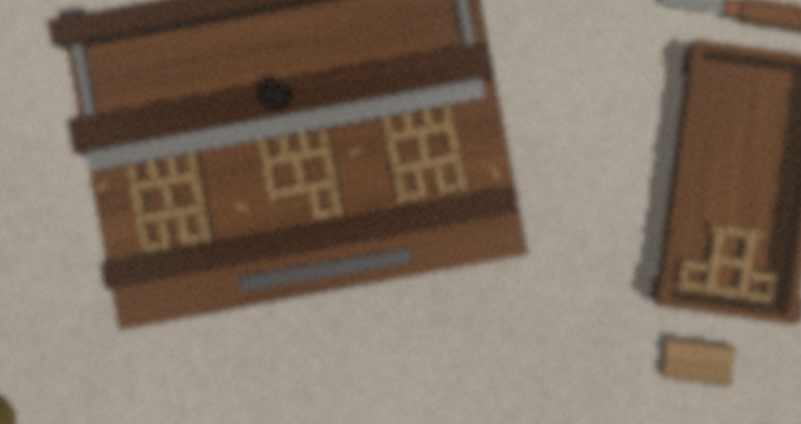

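```bash
python3 - <<'E'
from h import *
f=np.load('top0.npz');im,d=f['im'],f['d'];P=cloud('top',d);X,Y,Z=P[...,0],P[...,1],P[...,2]
def rect(m,name):
    m=cv2.morphologyEx(m.astype(np.uint8),cv2.MORPH_OPEN,np.ones((3,3)))>0
    r=cv2.minAreaRect((P[m][:,:2]*1000).astype(np.float32));print(name,m.sum(),r)
    return r
rb=rect((X>.3)&(X<.7)&(Y>-.02)&(Y<.45)&(Z>.015),'board')
rect((X>.3)&(X<.62)&(Y>-.02)&(Y<.45)&(Z>.046)&(Z<.07),'bar')
rect((X>.3)&(X<.62)&(Y<-.07)&(Y>-.28)&(Z>.045),'crate rim')
k=(Z>.075)&(X>.45)&(X<.6)&(Y>.15)&(Y<.28);print('knob',k.sum(),P[k].mean(0),(P[k].min(0)+P[k].max(0))/2)
hsv=cv2.cvtColor(im,cv2.COLOR_RGB2HSV)
o=ortho('top',im,.26,.62,-.22,.46,.043,.0005);hv=cv2.cvtColor(o,cv2.COLOR_RGB2HSV)
for c in [(.475,.17+.05),]: 
  pass
v,u=np.mgrid[:o.shape[0],:o.shape[1]];xw=.62-v*.0005;yw=.46-u*.0005
b=o[...,0].astype(int)
print('bright pct',np.percentile(b[(xw>.44)&(xw<.5)&(yw>.1)&(yw<.35)],[10,50,80,90,97]))
# R channel section along board y for yaw estimate
E
```

```text
board 15281 ((505.3595886230469, 214.4259796142578), (276.0588073730469, 360.79302978515625), 10.584782600402832)
bar 3168 ((570.7706909179688, 225.8932342529297), (138.17684936523438, 359.7099914550781), 9.900713920593262)
crate rim 1059 ((463.777099609375, -171.56829833984375), (123.25336456298828, 226.0792236328125), 82.23800659179688)
knob 103 [0.53417643 0.21798334 0.08968947] [0.53429418 0.21916716 0.08555733]
bright pct [ 91. 101. 117. 123. 128.]
```

```bash
cat > fit.py <<'E'
from h import *
def patch(im,c,yaw,hx,hy,z,res=.0005,n='top'):
    # local patch: rows local x decreasing, cols local y decreasing
    xs=np.arange(hx,-hx,-res);ys=np.arange(hy,-hy,-res)
    A,B=np.meshgrid(xs,ys,indexing='ij');co,s=np.cos(yaw),np.sin(yaw)
    W=np.stack([c[0]+co*A-s*B,c[1]+s*A+co*B,np.full_like(A,z)],-1)
    uv=project(n,W).astype(np.float32)
    return xs,ys,cv2.remap(im,uv[...,0],uv[...,1],cv2.INTER_CUBIC).astype(float)
def yaw(im,c,hx,hy,z,y0,ax,rng=4):
    best=[]
    for t in np.arange(y0-rng,y0+rng,.1):
        _,_,p=patch(im,c,np.radians(t),hx,hy,z,.001)
        g=np.diff(p.mean(2).mean(ax)); best.append((np.sum(g**2),t))
    return max(best)
def edges(prof,ax,k=8):
    g=np.gradient(cv2.GaussianBlur(prof.reshape(-1,1),(1,9),2).ravel())
    idx=[i for i in range(3,len(g)-3) if abs(g[i])==np.abs(g[i-3:i+4]).max()]
    idx=sorted(sorted(idx,key=lambda i:-abs(g[i]))[:k])
    return [(round(ax[i]*1000,1),round(g[i],2)) for i in idx]
E
python3 - <<'E'
from fit import *
im=np.load('top0.npz')['im']
c=(.485,.21)
print('lip/bar',yaw(im,(.51,.213),.03,.16,.055,10,1),'fence',yaw(im,(.425,.2),.04,.15,.035,10,1),'near',yaw(im,(.395,.2),.04,.15,.025,10,1))
t=np.radians(10.2)
xs,ys,p=patch(im,c,t,.15,.20,.025);
# near edge, sides at z=.025
print('near edge',edges(p[:,300:500].mean(2).mean(1),xs,10))
print('sides(x -100..-60)',edges(p[430:490].mean(2).mean(0),ys,6))
xs,ys,p=patch(im,c,t,.15,.20,.056);print('z56 bar',edges(p[:,300:380].mean(2).mean(1),xs,10))
cc=(.464,-.17)
for z in(.06,.008): print('crate yaw',yaw(im,cc,.08,.07,z,-7,0))
E
```

```text
lip/bar (np.float64(667.7796788194443), np.float64(10.599999999999984)) fence (np.float64(213.7769086419753), np.float64(10.799999999999983)) near (np.float64(859.9914444444447), np.float64(10.599999999999984))
near edge [(np.float64(130.0), np.float64(2.25)), (np.float64(73.5), np.float64(-1.94)), (np.float64(41.5), np.float64(4.58)), (np.float64(24.0), np.float64(-2.73)), (np.float64(-20.5), np.float64(1.27)), (np.float64(-28.0), np.float64(-1.33)), (np.float64(-54.5), np.float64(-2.09)), (np.float64(-79.0), np.float64(1.53)), (np.float64(-92.5), np.float64(1.36)), (np.float64(-115.5), np.float64(5.75))]
sides(x -100..-60) [(np.float64(182.0), np.float64(-4.34)), (np.float64(135.5), np.float64(-0.37)), (np.float64(96.0), np.float64(-0.34)), (np.float64(-7.0), np.float64(0.41)), (np.float64(-90.0), np.float64(-0.36)), (np.float64(-180.0), np.float64(6.05))]
z56 bar [(np.float64(148.5), np.float64(-3.81)), (np.float64(123.5), np.float64(2.4)), (np.float64(69.0), np.float64(-2.03)), (np.float64(37.0), np.float64(4.81)), (np.float64(20.0), np.float64(-2.77)), (np.float64(-56.5), np.float64(-1.65)), (np.float64(-80.0), np.float64(1.42)), (np.float64(-92.0), np.float64(1.33)), (np.float64(-103.0), np.float64(-1.11)), (np.float64(-115.0), np.float64(5.94))]
crate yaw (np.float64(1258.4825477430559), np.float64(-7.800000000000011))
crate yaw (np.float64(861.7219401041664), np.float64(-7.900000000000011))
```

```bash
python3 - <<'E'
from fit import *
im=np.load('top0.npz')['im']
c=(.4745,.2091);t=np.radians(10.6)
xs,ys,p=patch(im,c,t,.05,.045,.043)
big=cv2.resize(p.clip(0,255).astype(np.uint8),None,fx=3.3,fy=3.3)[:,:,::-1]
for dy in range(-3,4):
  pass
g=p[...,0]-0*p[...,2]
for r in [(20,5),(5,-10),(-10,-22),(-25,-38)]:
  i0,i1=[int((.05-a/1000)/.0005) for a in r]
  print(r,edges(g[i0:i1].mean(0),ys,10))
for r in [(-8,-28),(8,28)]:
  j0,j1=sorted(int((.045-a/1000)/.0005) for a in r)
  print('y',r,edges(g[:,j0:j1].mean(1),xs,8))
k=project('top',np.array([.534,.218,.078]));
# crate
cc=(.464,-.17);tc=np.radians(-7.8)
xs,ys,q=patch(im,cc,tc,.13,.075,.06)
print('crate y rim',edges(q[100:420].mean(2).mean(0),ys,8)); print('crate x rim',edges(q[:,80:220].mean(2).mean(1),xs,10))
b2=cv2.resize(q.clip(0,255).astype(np.uint8),None,fx=1.2,fy=1.2)[:,:,::-1]
h=max(big.shape[0],b2.shape[0]);o=np.zeros((h,big.shape[1]+b2.shape[1],3),np.uint8)
o[:big.shape[0],:big.shape[1]]=big;o[:b2.shape[0],big.shape[1]:]=b2
print(o.shape,big.shape);cv2.imwrite('pics/d.png',o[:600])
E
```

```text
(20, 5) [(np.float64(26.0), np.float64(3.0)), (np.float64(19.0), np.float64(-2.39)), (np.float64(11.5), np.float64(1.16)), (np.float64(0.5), np.float64(1.01)), (np.float64(-4.0), np.float64(-1.16)), (np.float64(-10.0), np.float64(0.93)), (np.float64(-15.0), np.float64(-1.59)), (np.float64(-24.5), np.float64(1.53)), (np.float64(-32.0), np.float64(-3.26)), (np.float64(-38.5), np.float64(0.69))]
(5, -10) [(np.float64(27.0), np.float64(2.57)), (np.float64(20.0), np.float64(-3.76)), (np.float64(13.5), np.float64(0.75)), (np.float64(1.0), np.float64(2.72)), (np.float64(-6.0), np.float64(-3.44)), (np.float64(-13.0), np.float64(1.03)), (np.float64(-18.5), np.float64(-0.47)), (np.float64(-26.0), np.float64(2.81)), (np.float64(-32.5), np.float64(-3.38)), (np.float64(-38.5), np.float64(0.85))]
(-10, -22) [(np.float64(26.0), np.float64(2.15)), (np.float64(20.0), np.float64(-1.35)), (np.float64(15.0), np.float64(0.75)), (np.float64(1.5), np.float64(0.77)), (np.float64(-3.5), np.float64(-0.61)), (np.float64(-10.0), np.float64(0.9)), (np.float64(-14.5), np.float64(-1.32)), (np.float64(-22.5), np.fl
[... 1192 characters left out ...]
.float64(62.0), np.float64(-3.19)), (np.float64(56.0), np.float64(1.73)), (np.float64(18.5), np.float64(0.85)), (np.float64(-8.5), np.float64(0.67)), (np.float64(-16.5), np.float64(-0.55)), (np.float64(-27.5), np.float64(-1.8)), (np.float64(-58.5), np.float64(5.98))]
crate x rim [(np.float64(128.5), np.float64(2.77)), (np.float64(113.0), np.float64(-5.83)), (np.float64(97.5), np.float64(1.77)), (np.float64(-38.5), np.float64(1.2)), (np.float64(-63.5), np.float64(0.96)), (np.float64(-72.5), np.float64(0.89)), (np.float64(-78.5), np.float64(-1.55)), (np.float64(-88.5), np.float64(2.08)), (np.float64(-96.5), np.float64(-4.07)), (np.float64(-111.5), np.float64(5.59))]
(660, 954, 3) (660, 594, 3)
```

View pics/d.png

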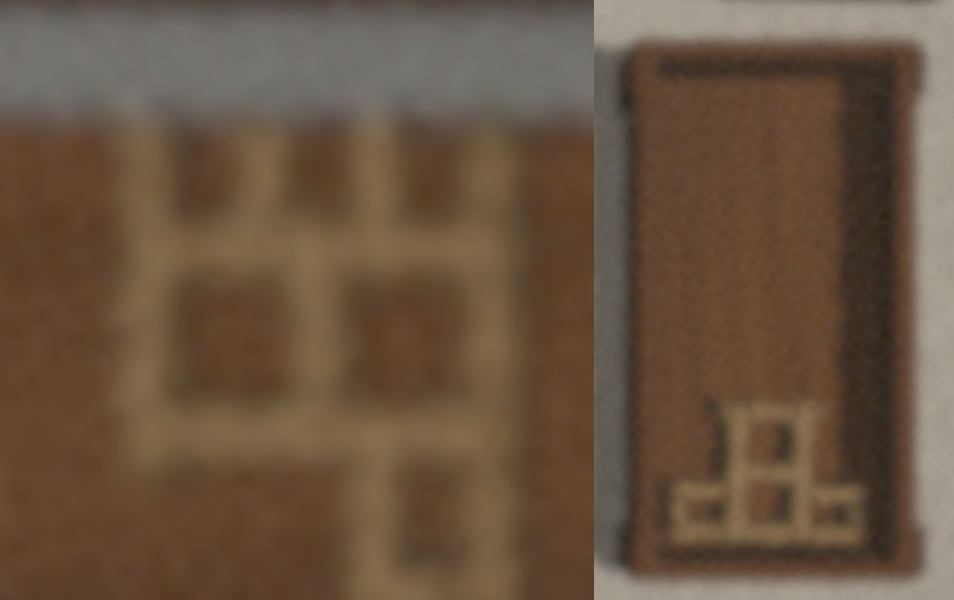

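The picture shows the middle plaque is the reject: its fence-side +y loop is missing (lower left of the left panel), and the free part of the crate floor is in the upper two thirds of the right panel. Board yaw is 10.6°, crate yaw −7.8°. I'll move toward the knob.

Emit:
{"method": "apply_moves", "body": {"commands": [[100,0.45,0.59,0,-0.02],[100,0.45,0.59,0,-0.02],[100,0.45,0.59,0,-0.02],[100,0.45,0.59,0,-0.02],[100,0.45,0.59,0,-0.02],[100,0.45,0.59,0,-0.02],[100,0.45,0.59,0,0],[100,0.45,0.59,0,0],[100,0.45,0.59,0,0],[100,0.45,0.59,0,0]]}}

```text
clock: 1.35
position: [0.4232, -0.2508, 0.2266]
ee_rot: [-3.128, -0.293, 0.001]
force: [0.5, -0.7, -0.2]
width: 1.006
gripper_force: 0.0
```

Emit:
{"method": "apply_moves", "body": {"commands": [[70,0.16,0.65,0,0],[70,0.16,0.65,0,0],[70,0.16,0.65,0,0],[70,0.16,0.65,0,0],[70,0.16,0.65,0,0],[70,0.16,0.65,0,0],[70,0.16,0.65,0,0],[70,0.16,0.65,0,0],[70,0.16,0.65,0,0],[70,0.16,0.65,0,0],[70,0.16,0.65,0,0],[70,0,0,0,0]]}}

```text
clock: 2.85
position: [0.5278, 0.1806, 0.2263]
ee_rot: [-3.125, -0.3, 0.001]
force: [-0.2, -0.1, 0.3]
width: 0.702
gripper_force: 0.0
```

Emit:
{"method": "apply_moves", "body": {"commands": [[70,0.1,0.62,0,-0.01],[70,0,0,-0.6,0],[70,0,0,-0.6,0],[70,0,0,-0.6,0],[70,0,0,-0.5,0],[70,0,0,-0.2,0],[70,0,0,-0.12,0],[70,0,0,0,0]]}}

```text
clock: 3.85
position: [0.5346, 0.214, 0.0699]
ee_rot: [-3.129, -0.285, -0.001]
force: [-0.4, -0.4, 0.1]
width: 0.701
gripper_force: 0.0
```

Emit:
{"method": "apply_moves", "body": {"commands": [[10,0,0,0,0],[10,0,0,0,0],[10,0,0,0,0],[10,0,0,0,0],[10,0,0,0,0]], "newtons": 20}}

```text
clock: 4.47
position: [0.5335, 0.2194, 0.0699]
ee_rot: [-3.122, -0.29, -0.002]
force: [-2.2, 13.0, -5.2]
width: 0.272
gripper_force: 20.0
```

Emit:
{"method": "apply_moves", "body": {"commands": [[10,0,0.08,0,0],[10,0.1,0.019,0,0],[10,0.13,0.024,0,0],[10,0.13,0.024,0,0],[10,0.13,0.024,0,0],[10,0.13,0.024,0,0],[10,0.1,0.019,0,0],[10,0,0,0,0],[10,0,0,0,0]]}}

```text
clock: 5.6
position: [0.5776, 0.2277, 0.0698]
ee_rot: [-3.128, -0.285, 0.0]
force: [-3.9, 4.4, 6.8]
width: 0.279
gripper_force: 20.0
```

Emit:
{"method": "apply_moves", "body": {"commands": [[10,0.06,0.011,0,0],[10,0.02,0.004,0,0],[10,0,0,0,0]]}}

```text
clock: 5.98
position: [0.5781, 0.2278, 0.0696]
ee_rot: [3.127, 0.287, -0.012]
force: [-19.8, 0.1, 19.8]
width: 0.279
gripper_force: 20.0
```

Emit:
{"method": "apply_moves", "body": {"commands": [[10,-0.05,-0.01,0,0],[70,0,0,0,0],[70,0,0,0,0],[70,0,0,0,0],[85,0,0,0.5,0],[85,0,0,0.5,0],[85,-0.58,-0.12,0.1,0],[85,-0.58,-0.12,0,0],[85,-0.57,-0.115,0,0],[85,0,0,0,0]]}}

```text
clock: 7.22
position: [0.4735, 0.2052, 0.1356]
ee_rot: [3.127, 0.286, -0.001]
force: [0.6, 0.1, -0.6]
width: 0.852
gripper_force: 0.0
```

```bash
python3 - <<'E'
from h import *
im,d=grab('scene');cv2.imwrite('pics/s1.png',cv2.resize(im[130:290,160:480],None,fx=2.4,fy=2.4)[:,:,::-1])
s=observe();print(s['position'],s['joints'].round(2))
E
```

```text
[0.47531999 0.20561262 0.13582685] [-0.19  0.4  -0.41  1.92  0.21  0.87 -2.1 ]
```

View pics/s1.png

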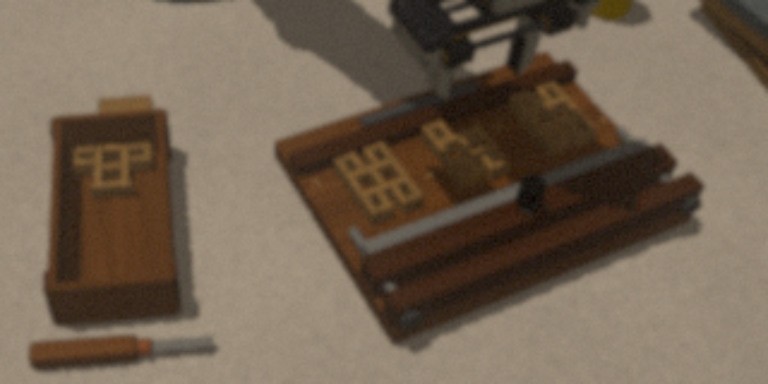

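The bar is back (knob at (530,192)), the whole plaques are undisturbed, and the gripper is above the reject. Descending to grip.

Emit:
{"method": "apply_moves", "body": {"commands": [[85,0,0.01,-0.5,0],[85,0,0,-0.5,0],[85,0,0,-0.45,0],[85,0,0,-0.2,0],[85,0,0,-0.11,0],[85,0,0,0,0]]}}

```text
clock: 8.02
position: [0.4759, 0.2068, 0.0301]
ee_rot: [-3.129, -0.285, -0.001]
force: [0.2, -0.3, 0.4]
width: 0.85
gripper_force: 0.0
```

Emit:
{"method": "apply_moves", "body": {"commands": [[45,0,0,0,0],[45,0,0,0,0],[45,0,0,0,0],[45,0,0,0,0]], "newtons": 15}}

```text
clock: 8.52
position: [0.4759, 0.2067, 0.0305]
ee_rot: [-3.128, -0.285, -0.002]
force: [-1.1, -1.1, 6.4]
width: 0.65
gripper_force: 15.0
```

Emit:
{"method": "apply_moves", "body": {"commands": [[45,0,0,0.1,0],[45,0,0,0.25,0],[45,0,0,0.4,0],[45,0,0,0.6,0],[45,0,0,0.6,0],[45,0,0,0.4,0],[45,0,0,0,0]]}}

```text
clock: 9.4
position: [0.4765, 0.2073, 0.1736]
ee_rot: [-3.127, -0.285, -0.006]
force: [-0.4, 0.7, -1.0]
width: 0.652
gripper_force: 15.0
```

Emit:
{"method": "apply_moves", "body": {"commands": [[45,0.02,-0.53,0,0.2],[45,0.02,-0.53,0,0.2],[45,0.02,-0.53,0,0.21],[45,0.02,-0.53,0,0.21],[45,0.02,-0.53,0,0.21],[45,0.02,-0.53,0,0.21],[45,0.03,-0.53,0,0.21],[45,0.03,-0.53,0,0.21],[45,0.03,-0.53,0,0.21],[45,0.03,-0.52,0,0.21],[45,0.02,-0.52,0,0.21],[45,0.02,-0.5,0,0.21]]}}

```text
clock: 10.9
position: [0.4915, -0.173, 0.1703]
ee_rot: [-2.366, -2.065, 0.001]
force: [0.3, 0.6, -0.3]
width: 0.653
gripper_force: 15.0
```

Emit:
{"method": "apply_moves", "body": {"commands": [[45,0,0,0,0],[45,0,0,0,0],[45,0,0,0,0]]}}

```text
clock: 11.28
position: [0.4922, -0.1708, 0.1709]
ee_rot: [-2.369, -2.063, -0.0]
force: [-0.7, 0.5, -1.1]
width: 0.65
gripper_force: 15.0
```

```bash
python3 - <<'E'
from h import *
im,d=grab('scene');cv2.imwrite('pics/s2.png',cv2.resize(im[130:290,100:420],None,fx=2.4,fy=2.4)[:,:,::-1])
s=observe();print(s['position'],s['ee_rot'],s['joints'].round(2))
E
```

```text
[ 0.49225665 -0.17089875  0.17091491] [-2.36891175e+00 -2.06313510e+00 -1.01714061e-04] [ 0.67  0.39 -0.57  1.86  0.25  0.97 -0.15]
```

View pics/s2.png

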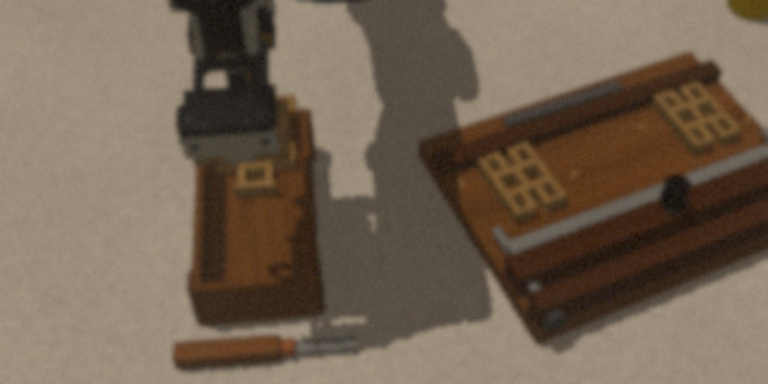

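The held plaque is hidden behind the gripper. The crate free floor and the whole plaques at (520,180) and (697,115) are as before, so I'll lower it in.

Emit:
{"method": "apply_moves", "body": {"commands": [[45,0.01,-0.02,-0.5,0],[45,0,0,-0.5,0],[45,0,0,-0.5,0],[45,0,0,-0.4,0],[45,0,0,-0.3,0],[45,0,0,-0.2,0],[45,0,0,-0.15,0],[45,0,0,0,0]]}}

```text
clock: 12.32
position: [0.4928, -0.1731, 0.0177]
ee_rot: [-2.37, -2.062, 0.0]
force: [-0.3, -0.1, -0.8]
width: 0.651
gripper_force: 15.0
```

Emit:
{"method": "apply_moves", "body": {"commands": [[45,0,0,-0.04,0],[45,0,0,-0.02,0],[45,0,0,-0.01,0],[45,0,0,0,0]]}}

```text
clock: 12.82
position: [0.4929, -0.1733, 0.0138]
ee_rot: [2.37, 2.062, 0.0]
force: [-0.7, 0.9, -0.8]
width: 0.651
gripper_force: 15.0
```

Emit:
{"method": "apply_moves", "body": {"commands": [[45,0,0,-0.01,0],[70,0,0,0,0],[75,0,0,0,0],[75,0,0,0,0],[75,0,0,0.1,0],[75,0,0,0.5,0],[75,0,0,0.6,0],[75,0,0,0.6,0],[75,0,0,0.6,0],[75,0,0,0.3,0]]}}

```text
clock: 14.08
position: [0.4936, -0.1733, 0.1776]
ee_rot: [2.369, 2.06, 0.002]
force: [-0.3, 0.5, -0.5]
width: 0.754
gripper_force: 0.0
```

Emit:
{"method": "apply_moves", "body": {"commands": [[75,0.12,0.56,0,-0.2],[75,0.12,0.56,0,-0.21],[75,0.12,0.56,0,-0.21],[75,0.12,0.56,0,-0.21],[75,0.12,0.56,0,-0.21],[75,0.12,0.56,0,-0.21],[75,0.12,0.56,0,-0.21],[75,0.12,0.56,0,-0.21],[75,0.12,0.56,0,-0.21],[75,0.12,0.56,0,-0.21],[75,0.12,0.56,0,-0.21],[75,0.08,0.52,0,-0.2]]}}

```text
clock: 15.58
position: [0.5769, 0.2289, 0.1755]
ee_rot: [-3.129, -0.28, -0.0]
force: [-0.0, -0.2, -0.1]
width: 0.747
gripper_force: 0.0
```

Emit:
{"method": "apply_moves", "body": {"commands": [[75,0,0,0,0],[75,0,0,0,0]]}}

```text
clock: 15.82
position: [0.5767, 0.2269, 0.1752]
ee_rot: [3.128, 0.287, -0.001]
force: [-0.2, -1.4, 0.7]
width: 0.75
gripper_force: 0.0
```

```bash
python3 - <<'E'
from fit import *
im,d=grab('top');np.savez('top2.npz',im=im,d=d)
xs,ys,q=patch(im,(.4647,-.1706),np.radians(-7.8),.125,.07,.026,.0005)
cv2.imwrite('pics/c2.png',cv2.resize(q.clip(0,255).astype(np.uint8),None,fx=1.2,fy=1.2)[:,:,::-1])
E
```

```text
(no output)
```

View pics/c2.png

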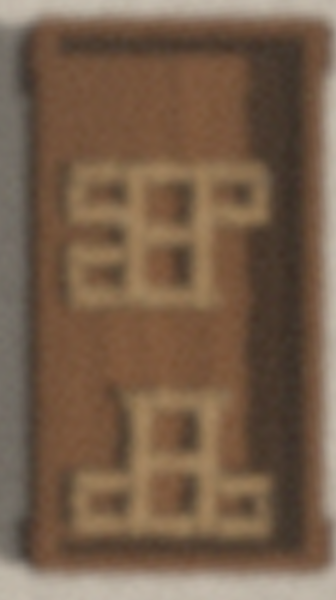

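The reject lies flat and straight across the crate at rows 160–305, clear of the old reject at 390–535. Now to close the clamp.

Emit:
{"method": "apply_moves", "body": {"commands": [[70,0.01,0.01,-0.5,0],[70,0,0,-0.5,0],[70,0,0,-0.4,0],[70,0,0,-0.2,0],[70,0,0,-0.15,0],[70,0,0,0,0],[10,0,0,0,0],[10,0,0,0,0],[10,0,0,0,0],[10,0,0,0,0]], "newtons": 20}}

```text
clock: 17.12
position: [0.5775, 0.2282, 0.0703]
ee_rot: [-3.129, -0.285, -0.0]
force: [-0.6, 0.4, -0.2]
width: 0.315
gripper_force: 0.0
```

Emit:
{"method": "apply_moves", "body": {"commands": [[10,-0.1,-0.019,0,0],[10,-0.13,-0.024,0,0],[10,-0.13,-0.024,0,0],[10,-0.13,-0.024,0,0],[10,-0.13,-0.024,0,0],[10,-0.1,-0.019,0,0],[10,-0.03,-0.006,0,0],[10,0,0,0,0]]}}

```text
clock: 18.12
position: [0.5327, 0.2194, 0.0702]
ee_rot: [3.128, 0.285, 0.001]
force: [3.1, -4.0, 3.1]
width: 0.275
gripper_force: 20.0
```

Emit:
{"method": "apply_moves", "body": {"commands": [[10,-0.04,-0.008,0,0],[10,-0.03,-0.006,0,0],[10,0,0,0,0]]}}

```text
clock: 18.5
position: [0.5326, 0.2194, 0.0704]
ee_rot: [-3.127, -0.283, -0.011]
force: [18.0, -0.1, -11.9]
width: 0.278
gripper_force: 20.0
```

At the stop. I'll relax, release, rise and retreat for a check.

Emit:
{"method": "apply_moves", "body": {"commands": [[10,0.06,0.011,0,0],[70,0,0,0,0],[70,0,0,0,0],[70,0,0,0,0],[70,0,0,0.5,0],[70,0,0,0.6,0],[70,0,0,0.6,0],[70,-0.1,-0.6,0.3,0],[70,-0.1,-0.7,0,0],[70,-0.1,-0.7,0,0],[70,-0.1,-0.7,0,0],[70,-0.1,-0.7,0,0]]}}

```text
clock: 20.0
position: [0.5013, 0.0146, 0.1902]
ee_rot: [-3.128, -0.286, 0.0]
force: [1.1, 0.3, -0.2]
width: 0.697
gripper_force: 0.0
```

Emit:
{"method": "apply_moves", "body": {"commands": [[70,-0.1,-0.7,0,0],[70,-0.1,-0.7,0,0],[70,-0.1,-0.7,0,0],[70,-0.1,-0.5,0,0],[70,0,0,0,0],[70,0,0,0,0]]}}

```text
clock: 20.75
position: [0.4779, -0.1395, 0.1901]
ee_rot: [-3.128, -0.286, -0.0]
force: [0.8, 0.5, -0.7]
width: 0.702
gripper_force: 0.0
```

```bash
python3 - <<'E'
from fit import *
im0=np.load('top0.npz')['im'];im,d=grab('top')
c=(.4745,.2091);t=np.radians(10.6)
for z,a in((.055,im0),(.055,im)):
    xs,ys,p=patch(a,c,t,.15,.19,z);print(edges(p[:,150:300].mean(2).mean(1),xs,8))
P=cloud('top',d);X,Y,Z=P[...,0],P[...,1],P[...,2];k=(Z>.075)&(Z<.1)&(X>.48)&(X<.6)&(Y>.17)&(Y<.27);print('knob',P[k].mean(0))
xs,ys,p=patch(im,c,t,.15,.19,.043,.0006);cv2.imwrite('pics/f.png',p.clip(0,255).astype(np.uint8)[:,:,::-1])
E
```

```text
[(np.float64(134.5), np.float64(2.44)), (np.float64(79.0), np.float64(-1.76)), (np.float64(48.0), np.float64(4.67)), (np.float64(31.5), np.float64(-2.8)), (np.float64(-13.0), np.float64(1.09)), (np.float64(-45.0), np.float64(-2.27)), (np.float64(-69.0), np.float64(1.57)), (np.float64(-104.5), np.float64(5.84))]
[(np.float64(134.5), np.float64(2.79)), (np.float64(79.0), np.float64(-2.03)), (np.float64(47.5), np.float64(5.54)), (np.float64(31.0), np.float64(-3.33)), (np.float64(-13.0), np.float64(1.28)), (np.float64(-45.0), np.float64(-2.77)), (np.float64(-69.5), np.float64(1.75)), (np.float64(-104.5), np.float64(6.83))]
knob [0.53416029 0.2180355  0.08987996]
```

View pics/f.png

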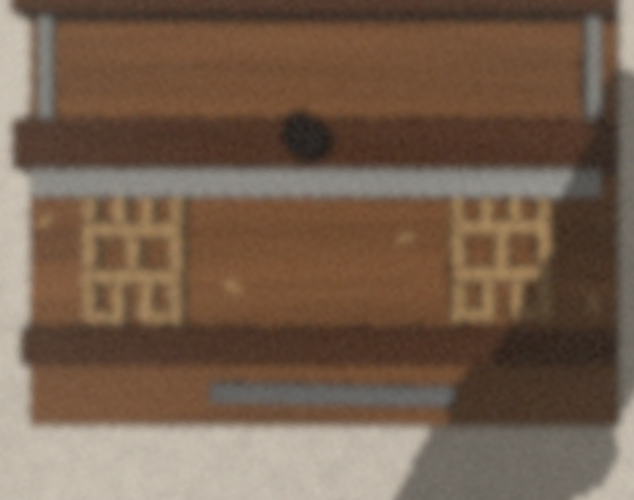

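The clamp is fully home: the knob at (305,135) and the lip are back at their starting positions. Both whole plaques, at (132,260) and (502,260), are in place.

```bash
python3 -c "
from cell import arm
print(arm.sign_off())"
```

```text
the job is handed in; nothing more can be done
None
```

The broken plaque lies flat in the crate beside the old reject and straight across it like that one, the clamp bar is fully home again, both whole plaques are still in place, and I handed the job in at about 21 s.

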